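# Load the colour bar that the sample asks for

## Task

One colour sample disc, red or blue, has been laid on the brass end of the preheat tray: it shows the colour wanted for the next piece of work. Take the colour-bar piece (the short upright glass cylinder) of that same colour and set it down gently, upright, inside the low ring on the tray, then let go. Leave the other bar piece and both sample discs where they are.

Things in the scene. Friction and masses are not known exactly. Their poses are not given: they have to be found in the camera images.
- red_bar: Red glass colour-bar piece: a plain upright cylinder, 34 mm in diameter and 60 mm tall, about 135 g, loose, standing on the bench. Origin: centre of its underside; z up along its axis. The other bar or a 60 mm tall jar with a brass lid may stand as near as 85 mm, centre to centre.
- blue_bar: Blue glass colour-bar piece: a plain upright cylinder, 34 mm in diameter and 60 mm tall, about 135 g, loose, standing on the bench. Origin: centre of its underside; z up along its axis. The other bar or a 60 mm tall jar with a brass lid may stand as near as 85 mm, centre to centre.
- tray: Fixed preheat tray: plate 165 x 120 x 8 mm, white ceramic with a 65 mm wide bare brass strip at its -x end. On the white part a low terracotta ring, 66 mm inner, 78 mm outer diameter, rising 8 mm above the plate. Origin: on the ring's axis at bench height, so the floor in the ring is 8 mm, the rim 16 mm above it. The plate spans x -110 to 55, y -60 to 60 mm; a sample lies at about x = -78 mm.
- red_sample: Red colour sample: a flat glass disc, 40 mm in diameter and 10 mm thick, loose. Origin: centre of its underside. It lies either on the brass end of the tray (then it is the colour wanted; its centre is about 78 mm from the tray's origin) or on the light wooden sample board (then not wanted; more than 300 mm away).
- blue_sample: Blue colour sample: a flat glass disc, 40 mm in diameter and 10 mm thick, loose. Origin: centre of its underside. It lies either on the brass end of the tray (then it is the colour wanted; its centre is about 78 mm from the tray's origin) or on the light wooden sample board (then not wanted; more than 300 mm away).
Mind the look-alikes: they are no part of the job. Of the things shaped like the red_bar, the red one is meant.

How it is judged:
By the outcome, as a careful person would: the job done as asked, in the order asked, and still so for the second after the job is handed in, with the robot touching nothing.
It also fails if it takes over 34 s, if anything falls off the work surface, if the arm or the gripper's body presses on something with over 40 N, if the wrist force passes 120 N, or if a joint passes its speed limit or range.

## Robot

A 7-joint arm with a two-finger parallel gripper is mounted at the origin on the work surface. World frame = base frame: x ahead of the robot, y to its left, z up, the work surface at z = 0. Lengths are in mm, angles in degrees, forces in N, time in s.
With the tool pointing down it reaches from about 425 to 875 mm from the base axis. Payload 4.7 kg.
Tool frame: the origin (TCP) lies at the very end of the fingers, on their centre line; the grasp point (between the pads) lies 19 mm behind it; z points along the fingers, y is the line along which they close (so a half turn about z gives the same grasp; the last joint's range is limited). The gripper opens to 87 mm and grips with 3 to 60 N. Pads are 19 mm wide; open, the fingers measure 117 mm over their backs; the gripper's body (75 mm by 190 mm) begins 51 mm behind the grasp point.
Start: joints at [-68.635, 18.392, -4.016, 83.108, 1.295, 78.541, -3.26], TCP at [228.276, 608.618, 222.587] pointing down, gripper open.
Joint ranges: [-163.93, 163.93], [-17.29, 119.83], [-79.2, 71.16], [3.27, 140.29], [-89.18, 269.18], [5.43, 117.66], [-154.24, 154.24]. Speed limits (degrees/s): [147.25, 147.25, 180, 180, 180, 180, 180].

## Interface

Orientations are given as [roll, pitch, yaw] about the fixed x, y, z axes, in that order (R = Rz(yaw) Ry(pitch) Rx(roll)).
In Python, from station import manip, imaging, order, models gives the robot as it stands.
- The arm moves only by the shell command python3 -m inch 'ROWS' [OPENING] [FORCE]. ROWS is JSON, one flat list of numbers, 6 for each row, row after row: the shift along the world's x, y, z scaled (see below), then the turn, a rotation vector about the world's x, y, z scaled (see below). In form: [tx, ty, tz, ax, ay, az, tx, ty, tz, ax, ay, az, ...]. A call has 1 to 12 rows; each row is the pose to reach, as a shift and turn from the pose commanded when the call began; what a row does not reach only later rows make up. The controller multiplies each number of a shift by 0.1 m and each number of a turn by 60 degrees. A row lasts 1/10 s, in which the tool goes at most 50 mm and 8.59 degrees, less where a joint would pass 70% of its speed; a pose out of reach is approached as far as the arm can. A call with a number of a shift or a turn outside -1 to 1 is refused whole. A call with a gripper value outside its range is refused whole. OPENING is the closure, from 0 (fully open) to 1 (shut), set as the call begins (- or left out, the last holds). The fingers move at their own pace and stop on an object; FORCE is the grip in N (left out, the last holds). Time passes only in rows, so rows that repeat a pose let the fingers close. It gives the time, the measured TCP pose, the force, the opening and the grip force at its end, in the units of the state.
- manip.sense(): the state, without advancing time (a new reading comes with each control period).
- imaging.read_camera(name): name is "scene" or "side" or "wrist"; returns the picture (480x640x3 uint8, red, green, blue); there is no depth.
- imaging.calibration(name): a dict with "intrinsics" (3x3 intrinsics, pixels), "R" (3x3) and "t" (3): a world point X has camera coordinates R X + t. Camera axes: x right, y down, z forward; pixel columns grow to the right and rows downward; lengths in mm; the calibration is good to about 2 mm. A picture is of the moment at which its call begins: read the wrist's pose just before it. calibration takes no time and is no camera call; for the wrist camera it gives the pose at the moment of the call.
- order.close_job(): hands the job in; it is judged then, once.
Trained networks look in the newest picture that a camera, given by its name, has taken for a name from the list of things; names that differ only in an ending like _2 or _b are one class to them, and where a whole thing is asked for, a point or a joint stands for the part that bears it (a point fixed in the world has none). Each returns a list of dicts, best first, with "conf" (0 to 1); they miss things now and then, are a little off and sometimes report something else, mostly with a low value. They report only what shows in the picture. A call takes as long as a camera call. They do not tell look-alikes from the thing itself.
- models.regions_of(camera, name): "mask" (480x640 bool, what is visible of it) and "box" ([left, top, right, bottom] in pixels, round what is visible of it).
- models.spot_point(camera, name): "centre" ([column, row] in pixels: a listed point, or the origin of a listed thing).
The state is a dict: "time_s": time; "joint_pos": joint angles; "joint_velocities": joint speeds; "effort": joint torques, N m; "tool_pos": TCP position; "ee_rot": TCP orientation; "ft_force": force on the tool from outside, world axes, zero at the start; "wrist_torque": the same for the moment, N m; "grip_width": finger opening in mm; "grasp_force": force on a finger pad.
Only numpy, scipy, OpenCV 4.12 (cv2) and the standard library are available. Lean on these libraries where they do the work, as an engineer would, in place of code of your own. Each camera call takes 0.05 s, during which the arm holds its last target. There are 200 camera calls.

## Working session

There is one attempt and no reset: what is moved stays moved. The work goes in short steps, Python scripts to look and compute and a shell command to move; the robot and the scene stay as the last step left them, time stands still between calls to the robot, and variables do not carry over. Pictures are saved under pics/ and viewed, at most 10 in all, crops included, and the job is handed in when it is done.

```bash
mkdir -p pics; cat > h.py <<'E'
import numpy as np,cv2
from station import manip, imaging, order, models
def ray(c,px,z):
    K=imaging.calibration(c);M=np.array(K["intrinsics"]);R=np.array(K["R"]);t=np.array(K["t"]).ravel()
    d=R.T@np.linalg.solve(M,[px[0],px[1],1]);o=-R.T@t
    return (o+d*(z-o[2])/d[2]).round(1)
E
python3 - <<'E'
from h import *
s=manip.sense();print(s["time_s"],s["tool_pos"],s["ee_rot"],s["ft_force"],s["grip_width"])
Z=dict(red_bar=0,blue_bar=0,tray=0,red_sample=8,blue_sample=8)
for c in("scene","side"):
    im=imaging.read_camera(c);cv2.imwrite(f"pics/{c}0.png",im[:,:,::-1])
    for n in Z:
        for r in models.spot_point(c,n):print(c,n,round(r["conf"],2),np.round(r["centre"]),ray(c,r["centre"],Z[n]))
print(manip.sense()["time_s"])
E
```

```text
0.0 [228.11215561 608.05202745 221.44682693] [-1.79888362e+02  6.84877938e-03  1.59440388e+02] [ 0.42966492 -0.061935    0.85835611] 87.11002804587375
scene red_bar 0.76 [353. 337.] [657.8 220.9   0. ]
scene red_bar 0.75 [316. 267.] [619.8  62.5   0. ]
scene red_bar 0.71 [348. 286.] [598.9 131.7   0. ]
scene red_bar 0.68 [318. 306.] [667.4 134.9   0. ]
scene blue_bar 0.84 [421. 267.] [465.6 177.1   0. ]
scene tray 0.66 [262. 173.] [ 556.  -230.4    0. ]
scene red_sample 0.97 [466. 359.] [544.4 362.    8. ]
scene blue_sample 0.73 [297. 154.] [ 461.7 -231.5    8. ]
side red_bar 0.93 [237. 254.] [667.6 134.4   0. ]
side red_bar 0.89 [281. 251.] [622.5  70.9   0. ]
side red_bar 0.7 [199. 280.] [661.6 215.    0. ]
side blue_bar 0.69 [293. 342.] [464.5 174.    0. ]
side tray 0.81 [425. 195.] [ 552.1 -239.6    0. ]
side red_sample 0.7 [155. 373.] [549.4 356.8   8. ]
side blue_sample 0.81 [455. 220.] [ 464.5 -219.9    8. ]
0.6
```

View pics/scene0.png

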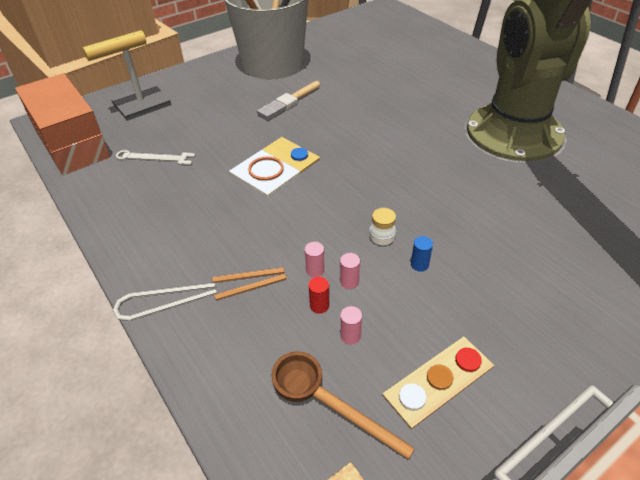

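View pics/side0.png

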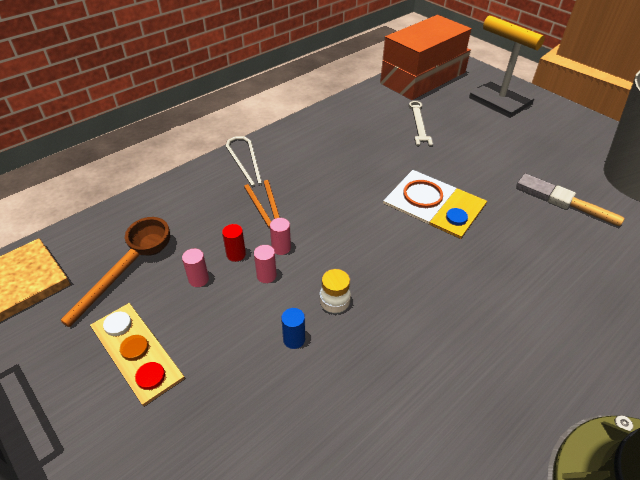

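The tray carries the blue disc (scene 299,154; side 457,216), so the blue bar is wanted (scene 421,255; side 293,328). The jar stands beside it (scene 383,228; side 335,292). Next I'll refine the bar, ring and jar positions.

```bash
python3 - <<'E'
from h import *
for c,jar,tr in(("scene",(383,216),(266,168)),("side",(336,278),(423,193))):
    im=imaging.read_camera(c);hsv=cv2.cvtColor(im,cv2.COLOR_RGB2HSV)
    for r in models.regions_of(c,"blue_bar")[:2]:
        ys,xs=np.nonzero(r["mask"]);print(c,"bar",round(r["conf"],2),r["box"],ray(c,(xs.mean(),ys.mean()),30))
    print("jar lid",ray(c,jar,60))
    m=cv2.inRange(hsv,(3,110,60),(14,255,255));w=np.zeros_like(m);cv2.circle(w,tr,36,255,-1);m&=w
    cn,_=cv2.findContours(m,cv2.RETR_EXTERNAL,cv2.CHAIN_APPROX_NONE);cn=max(cn,key=cv2.contourArea)
    e=cv2.fitEllipse(cn);print("ring",e,ray(c,e[0],13))
    for r in models.regions_of(c,"blue_sample")[:1]:
        ys,xs=np.nonzero(r["mask"]);print("sample",ray(c,(xs.mean(),ys.mean()),15))
E
```

```text
scene bar 0.68 [413.4, 234.6, 433.6, 272.7] [464.  173.1  30. ]
jar lid [476.9  79.1  60. ]
ring ((265.4772033691406, 167.9908905029297), (22.340513229370117, 33.797035217285156), 84.54033660888672) [ 548.5 -225.4   13. ]
sample [ 463.2 -218.7   15. ]
side bar 0.71 [282.4, 310.0, 305.4, 351.4] [467.4 170.1  30. ]
jar lid [477.6  74.5  60. ]
ring ((422.8847961425781, 193.29595947265625), (26.558767318725586, 39.09886932373047), 99.65444946289062) [ 549.3 -227.4   13. ]
sample [ 464.6 -222.2   15. ]
```

```bash
python3 -m inch '[0.24,-0.44,0,0,0,-0.075, 0.48,-0.88,0,0,0,-0.15, 0.48,-0.88,0,0,0,-0.15]' 0 20
python3 -m inch '[0.24,-0.44,0,0,0,-0.075, 0.48,-0.88,0,0,0,-0.15, 0.48,-0.88,0,0,0,-0.15]'
```

```text
time_s: 1.2
tool_pos: [282.5, 514.2, 222.8]
ee_rot: [-179.9, 0.3, 149.8]
ft_force: [0.6, 0.3, -0.8]
grip_width: 86.8
grasp_force: 0.0
time_s: 1.5
tool_pos: [329.9, 426.1, 223.2]
ee_rot: [-180.0, 0.2, 140.7]
ft_force: [0.4, 0.4, 0.3]
grip_width: 87.2
grasp_force: 0.0
```

```bash
python3 -m inch '[0.24,-0.44,0,0,0,-0.075, 0.48,-0.88,0,0,0,-0.15, 0.48,-0.88,0,0,0,-0.15]'
python3 -m inch '[0.24,-0.44,0,0,0,-0.075, 0.44,-0.85,0,0,0,-0.15, 0.44,-0.85,0,0,0,-0.15]'
python3 -m inch '[0.2,-0.4,0,0,0,-0.075, 0.4,-0.75,0,0,0,-0.15, 0.4,-0.75,0,0,0,-0.15, 0.4,-0.75,0,0,0,-0.15]'
python3 - <<'E'
from h import *
s=manip.sense();print(s["tool_pos"],s["ee_rot"],s["joint_pos"])
im=imaging.read_camera("wrist");cv2.imwrite("pics/w1.png",im[:,:,::-1])
print(imaging.calibration("wrist"))
for n,z in(("blue_bar",30),):
    for r in models.regions_of("wrist",n)[:2]:
        ys,xs=np.nonzero(r["mask"]);print(r["conf"],r["box"],ray("wrist",(xs.mean(),ys.mean()),z))
    for r in models.spot_point("wrist",n)[:2]:print(r,ray("wrist",r["centre"],0))
E
```

```text
time_s: 1.8
tool_pos: [377.0, 338.0, 223.2]
ee_rot: [180.0, 0.2, 131.7]
ft_force: [0.4, -0.3, 1.0]
grip_width: 87.3
grasp_force: 0.0
time_s: 2.1
tool_pos: [419.9, 253.3, 223.2]
ee_rot: [180.0, 0.2, 122.8]
ft_force: [-0.3, 0.1, 0.6]
grip_width: 86.9
grasp_force: 0.0
time_s: 2.5
tool_pos: [456.5, 184.7, 222.8]
ee_rot: [180.0, -0.0, 114.4]
ft_force: [-0.2, 0.6, -0.2]
grip_width: 87.0
grasp_force: 0.0
[456.52001632 184.66736557 222.79885373] [ 1.79975677e+02 -3.70358017e-02  1.14389512e+02] [-43.3320345   -1.39475962  18.03902841 105.49504158   0.40766862
  75.806622    -1.00828119]
{'intrinsics': array([[371.51516085,   0.        , 320.25158132],
       [  0.        , 371.51516085, 237.21265659],
       [  0.        ,   0.        ,   1.        ]]), 'R': array([[ 9.09646763e-01,  4.15382624e-01, -2.05511076e-04],
       [ 3.97692606e-01, -8.70764318e-01,  2.89154100e-01],
       [ 1.19930637e-01, -2.63109821e-01, -9.57282542e-01]]), 't': array([-491.77510286,  -54.37890173,  386.93358976])}
0.58 [304.1, 205.2, 341.1, 253.9] [465.4 170.6  30. ]
{'centre': [321.5, 216.9], 'conf': 0.72} [462.3 174.3   0. ]
```

View pics/w1.png

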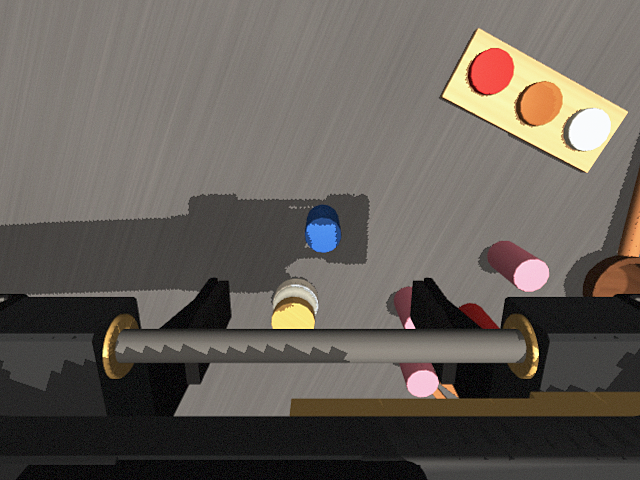

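The wrist view shows the blue bar's top at (323,236), with the jar at (295,305), off the closing line. Descending now.

```bash
python3 -m inch '[0.087,-0.131,-0.2,0,0,0, 0.087,-0.131,-0.5,0,0,0, 0.087,-0.131,-0.8,0,0,0, 0.087,-0.131,-0.95,0,0,0, 0.087,-0.131,-0.95,0,0,0]'
python3 -m inch '[0,0,-0.25,0,0,0, 0,0,-0.5,0,0,0, 0,0,-0.75,0,0,0, 0,0,-0.9,0,0,0, 0,0,-1,0,0,0, 0,0,-1,0,0,0]'
python3 -m inch '[0,0,-0.08,0,0,0, 0,0,-0.08,0,0,0, 0,0,-0.08,0,0,0]'
```

```text
time_s: 3.15
tool_pos: [462.6, 172.1, 125.1]
ee_rot: [-179.7, 0.0, 114.6]
ft_force: [-0.3, -0.5, 0.1]
grip_width: 86.9
grasp_force: 0.0
time_s: 3.75
tool_pos: [464.5, 172.1, 27.2]
ee_rot: [-179.9, 0.0, 114.5]
ft_force: [0.3, -0.4, -0.6]
grip_width: 87.2
grasp_force: 0.0
time_s: 4.05
tool_pos: [465.3, 171.7, 20.1]
ee_rot: [179.9, -0.0, 114.4]
ft_force: [-0.5, 0.5, 1.0]
grip_width: 86.9
grasp_force: 0.0
```

```bash
python3 -m inch '[0,0,0,0,0,0, 0,0,0,0,0,0, 0,0,0,0,0,0, 0,0,0,0,0,0, 0,0,0,0,0,0, 0,0,0,0,0,0, 0,0,0,0,0,0, 0,0,0,0,0,0]' 1 20
```

```text
time_s: 4.85
tool_pos: [465.0, 171.5, 19.6]
ee_rot: [180.0, 0.0, 114.4]
ft_force: [0.6, -0.4, -0.5]
grip_width: 33.4
grasp_force: 20.0
```

```bash
python3 -m inch '[0,0,0.1,0,0,0, 0,0,0.3,0,0,0, 0,0,0.6,0,0,0, 0,0,0.9,0,0,0, 0,0,1,0,0,0, 0,0,1,0,0,0]'
python3 -m inch '[0.05,-0.25,0,0,0,0, 0.1,-0.5,0,0,0,0, 0.15,-0.75,0,0,0,0, 0.2,-0.98,0,0,0,0]'
python3 -m inch '[0.05,-0.25,0,0,0,0, 0.1,-0.5,0,0,0,0, 0.15,-0.75,0,0,0,0, 0.2,-0.98,0,0,0,0]'
python3 -m inch '[0.05,-0.25,0,0,0,0, 0.1,-0.5,0,0,0,0, 0.15,-0.75,0,0,0,0, 0.2,-0.98,0,0,0,0, 0.2,-0.98,0,0,0,0, 0.2,-0.98,0,0,0,0]'
python3 - <<'E'
from h import *
s=manip.sense();print(s["tool_pos"],s["grip_width"],s["joint_pos"])
im=imaging.read_camera("wrist");cv2.imwrite("pics/w2.png",im[:,:,::-1])
for n,z in(("tray",0),("blue_sample",8)):
    for r in models.spot_point("wrist",n)[:2]:print(n,r,ray("wrist",r["centre"],z))
E
```

```text
time_s: 5.45
tool_pos: [466.1, 172.0, 121.3]
ee_rot: [179.8, -0.0, 114.4]
ft_force: [-0.4, 0.5, -1.7]
grip_width: 33.5
grasp_force: 20.0
time_s: 5.85
tool_pos: [483.8, 72.0, 117.7]
ee_rot: [-179.8, -0.0, 114.4]
ft_force: [0.2, -1.1, -1.4]
grip_width: 33.5
grasp_force: 20.0
time_s: 6.25
tool_pos: [503.7, -25.8, 117.7]
ee_rot: [-179.8, -0.0, 114.4]
ft_force: [0.1, 0.1, -0.5]
grip_width: 33.7
grasp_force: 20.0
time_s: 6.85
tool_pos: [523.8, -122.5, 118.0]
ee_rot: [-179.9, -0.1, 114.4]
ft_force: [-0.8, 1.1, -1.4]
grip_width: 33.3
grasp_force: 20.0
[ 523.79813174 -122.48927318  117.99685348] 33.30274993123661 [-21.25717948  10.33474572  34.90246694 107.54096114  -6.51145321
  64.26294031  40.42912923]
```

View pics/w2.png

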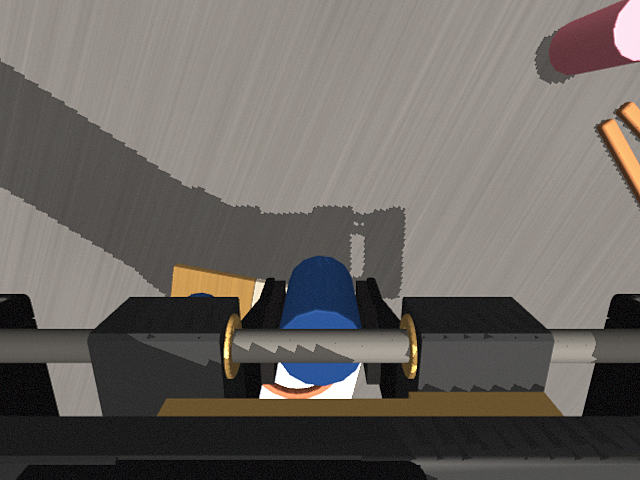

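The wrist view shows the bar held and the ring mostly hidden behind it (around 300,390). I'll hover over the ring and check with the fixed cameras.

```bash
python3 -m inch '[0.05,-0.25,0,0,0,0, 0.1,-0.5,0,0,0,0, 0.15,-0.8,0,0,0,0, 0.22,-1,0,0,0,0, 0.22,-1,0,0,0,0]'
python3 -m inch '[0,-0.035,-0.2,0,0,0, 0,-0.035,-0.4,0,0,0, 0,-0.035,-0.6,0,0,0, 0,-0.035,-0.7,0,0,0, 0,-0.035,-0.7,0,0,0, 0,-0.035,-0.7,0,0,0]'
python3 - <<'E'
from h import *
a=[]
for c,(u,v) in(("scene",(266,160)),("side",(423,186))):
    im=imaging.read_camera(c)[v-50:v+50,u-65:u+65];a.append(cv2.resize(im,None,fx=3,fy=3,interpolation=cv2.INTER_CUBIC))
cv2.imwrite("pics/h1.png",np.hstack(a)[:,:,::-1])
E
```

```text
time_s: 7.5
tool_pos: [547.0, -225.1, 119.6]
ee_rot: [-180.0, 0.1, 114.3]
ft_force: [-0.9, -0.2, -0.8]
grip_width: 33.4
grasp_force: 20.0
time_s: 8.1
tool_pos: [547.4, -225.4, 50.1]
ee_rot: [180.0, 0.0, 114.5]
ft_force: [-0.3, -0.3, -0.5]
grip_width: 33.4
grasp_force: 20.0
```

View pics/h1.png

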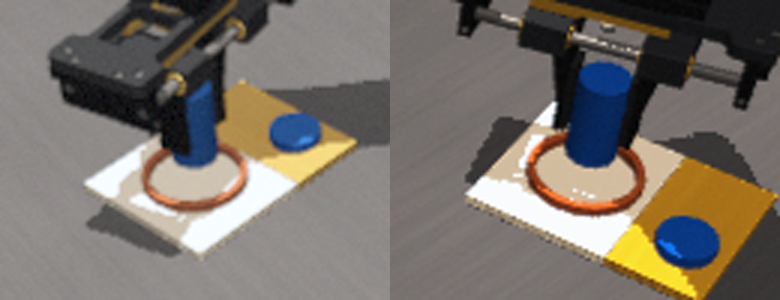

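The crop shows the bar just above the ring, slightly toward the brass side (ring centres at 194,177 and 586,178 of the crop; bar base at 195,160 and 597,160, still 22 mm up). I'll nudge +x by 3 mm and lower gently.

```bash
python3 -m inch '[0.03,0,-0.05,0,0,0, 0.03,0,-0.1,0,0,0, 0.03,0,-0.15,0,0,0, 0.03,0,-0.18,0,0,0, 0.03,0,-0.2,0,0,0, 0.03,0,-0.21,0,0,0, 0.03,0,-0.21,0,0,0, 0.03,0,-0.21,0,0,0]'
python3 -m inch '[0,0,-0.005,0,0,0, 0,0,-0.01,0,0,0, 0,0,-0.01,0,0,0, 0,0,-0.01,0,0,0]'
```

```text
time_s: 9.0
tool_pos: [550.1, -226.1, 28.7]
ee_rot: [180.0, 0.0, 114.4]
ft_force: [0.0, 0.2, -1.4]
grip_width: 33.1
grasp_force: 20.0
time_s: 9.4
tool_pos: [550.0, -226.0, 27.6]
ee_rot: [180.0, 0.0, 114.4]
ft_force: [-0.9, 0.0, -0.6]
grip_width: 33.3
grasp_force: 20.0
```

```bash
python3 -m inch '[0,0,-0.003,0,0,0, 0,0,-0.006,0,0,0, 0,0,-0.006,0,0,0]'
python3 - <<'E'
from h import *
a=[]
for c,(u,v) in(("scene",(266,160)),("side",(423,186))):
    im=imaging.read_camera(c)[v-50:v+50,u-65:u+65];a.append(cv2.resize(im,None,fx=3,fy=3,interpolation=cv2.INTER_CUBIC))
cv2.imwrite("pics/h2.png",np.hstack(a)[:,:,::-1])
print([manip.sense()["ft_force"][2]])
E
```

```text
time_s: 9.7
tool_pos: [550.1, -226.0, 27.6]
ee_rot: [180.0, -0.0, 114.4]
ft_force: [-1.7, 0.7, 4.6]
grip_width: 33.3
grasp_force: 20.0
[np.float64(5.260975834539527)]
```

View pics/h2.png

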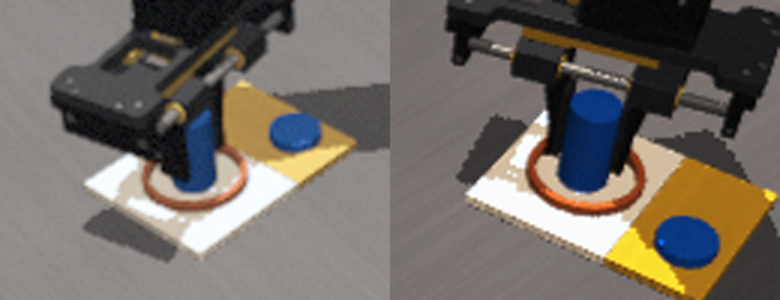

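The bar stands inside the ring, roughly centred, with a contact force of 5 N. Now I'll release, retreat and check.

```bash
python3 -m inch '[0,0,0,0,0,0, 0,0,0,0,0,0, 0,0,0,0,0,0, 0,0,0,0,0,0, 0,0,0,0,0,0]' 0.3
python3 -m inch '[0,0,0.1,0,0,0, 0,0,0.3,0,0,0, 0,0,0.5,0,0,0, 0,0,0.75,0,0,0, 0,0,1,0,0,0, 0,0,1,0,0,0]'
python3 -m inch '[0,0.2,0.3,0,0,0, 0,0.6,0.5,0,0,0, 0,1,0.5,0,0,0, 0,1,0.5,0,0,0, 0,1,0.5,0,0,0, 0,1,0.5,0,0,0]'
python3 - <<'E'
from h import *
a=[]
for c,(u,v) in(("scene",(266,160)),("side",(423,186))):
    im=imaging.read_camera(c)[v-50:v+50,u-65:u+65];a.append(cv2.resize(im,None,fx=3,fy=3,interpolation=cv2.INTER_CUBIC))
cv2.imwrite("pics/h3.png",np.hstack(a)[:,:,::-1])
E
```

```text
time_s: 10.3
tool_pos: [549.9, -226.0, 26.8]
ee_rot: [-180.0, 0.0, 114.4]
ft_force: [0.3, -0.4, 0.1]
grip_width: 58.7
grasp_force: 0.0
time_s: 10.9
tool_pos: [552.5, -227.3, 131.5]
ee_rot: [179.7, 0.3, 114.4]
ft_force: [0.1, 1.1, 0.4]
grip_width: 61.2
grasp_force: 0.0
time_s: 11.5
tool_pos: [549.5, -127.2, 176.7]
ee_rot: [-180.0, 0.0, 114.4]
ft_force: [-0.4, -0.0, 0.3]
grip_width: 60.7
grasp_force: 0.0
```

View pics/h3.png

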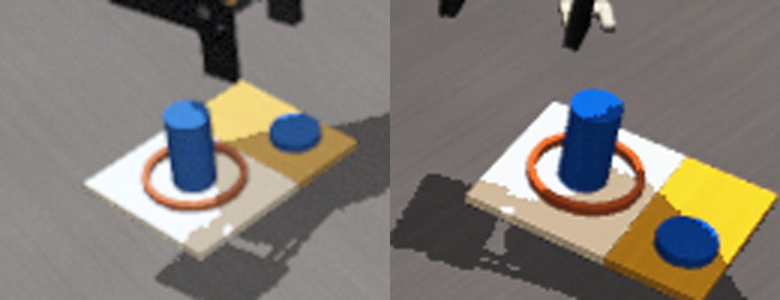

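The bar stands upright inside the ring, the sample hasn't moved, and the gripper is clear.

```bash
python3 -c "
from station import order;print(order.close_job())"
```

```text
the job is handed in; nothing more can be done
None
```

The blue bar, matching the blue sample on the tray, now stands upright inside the ring and is released; the job was handed in at about 11.6 s, with no verdict returned.

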